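# Feel out the gate of a base dispenser with a wedge feeler and lock it

### The arm

A 6-joint arm with a two-finger parallel gripper is mounted at the origin on the work surface. World frame = base frame: x ahead of the robot, y to its left, z up, the work surface at z = 0. Lengths are in mm, angles in degrees, forces in N, time in s.
With the tool pointing down it reaches from about 250 to 800 mm from the base axis. Payload 8.5 kg.
Tool frame: the origin (TCP) lies at the very end of the fingers, on their centre line; the grasp point (between the pads) lies 19 mm behind it (grasp_offset is the distance from the TCP to the grasp point, in mm); z points along the fingers, y is the direction in which the jaws open and shut (so a half turn about z gives the same grasp; the last joint's range is limited). The gripper opens to 85 mm and grips with 20 to 120 N. Pads are 22 mm wide; open, the fingers measure 114 mm over their backs; the gripper's body (76 mm by 85 mm) begins 54 mm behind the grasp point. The pads swing forward as they close: fully open they stand 13 mm farther back than shut.
Start: joints at [72.078, 13.648, -0.773, 75.585, 0, 90], TCP at [161.54, 499.483, 231.276] pointing down, gripper open.
Joint ranges: [-152.45, 152.45], [-59.26, 108.67], [-65.41, 83.53], [-104.44, 129.93], [-82.83, 76.93], [-180, 180]. Speed limits (degrees/s): [127.2, 127.2, 159.86, 180, 180, 180].

### API

Orientations are given as [roll, pitch, yaw] about the fixed x, y, z axes, in that order (R = Rz(yaw) Ry(pitch) Rx(roll)).
In Python, from plant import sense, capture, get_calibration, job_done, grasp_offset gives the robot as it stands. The module is installed in compiled form; this text tells all that it offers.
- The arm moves only by the shell command python3 -m inch 'ROWS' [OPENING]. ROWS is JSON, a list of rows, each a list of 2 entries, a list of its own where there are three numbers: the shift along the tool's x, y, z in m, then the turn, a rotation vector about the tool's x, y, z in degrees. A call has 1 to 5 rows; each row is the pose to reach, as a shift and turn from the pose commanded when the call began, along the tool's axes at that moment; what a row does not reach only later rows make up. A row lasts 1/10 s, in which the tool goes at most 50 mm and 8.59 degrees, less where a joint would pass 70% of its speed; a pose out of reach is approached as far as the arm can. A call with a gripper value outside its range is refused whole. OPENING is the gripper's target within -1 to 1 (shut at 1, half-way at 0, fully open at -1), set as the call begins (- or left out, the last holds). The fingers move at their own pace and stop on an object; the grip force is fixed at half the most. Time passes only in rows, so rows that repeat a pose let the fingers close. It gives the time, the measured TCP pose, the force and the opening at its end, in the units of the state.
- sense(): the state, without advancing time (a new reading comes with each control period).
- capture(name): name is "scene" or "side" or "wrist"; returns the picture (480x640x3 uint8, red, green, blue); there is no depth.
- get_calibration(name): a dict with "K" (3x3 intrinsics, pixels), "pose" (4x4, takes a point from camera to world coordinates). Camera axes: x right, y up, looking along -z (the intrinsics and any distortion apply to the point x, -y, -z); pixel columns grow to the right and rows downward; lengths in mm; the calibration is good to about 2 mm. The wrist camera is an equidistant fisheye: a pixel r from the principal point sees the ray r / f radians off the axis. A picture is of the moment at which its call begins: read the wrist's pose just before it. get_calibration takes no time and is no camera call; for the wrist camera it gives the pose at the moment of the call.
- job_done(): hands the job in, once; it reports no verdict.
The state is a dict: "time_s": time; "joint_positions": joint angles; "qd": joint speeds; "effort": joint torques, N m; "position": TCP position; "tool_rot": TCP orientation; "wrist_force": force on the tool from outside, world axes, zero at the start; "wrist_torque": the same for the moment, N m; "width": opening from 0.0 (shut) to 1.0 (fully open).
Only numpy, scipy, OpenCV 4.12 (cv2) and the standard library are available. Lean on these libraries where they do the work, as an engineer would, in place of code of your own. Each camera call takes 0.05 s, during which the arm holds its last target.

### The job

Take the steel wedge feeler by its wooden grip and slide it, blade first, straight in and flat on the shelf, into the slot in the front of the base dispenser until you feel a snug drag of about 6 N, never forcing it. Let go so that it stays nipped there, then push the lock lever on top of the dispenser fully over, away from the slot. Leave the other things on the shelf alone.

Things in the scene. Friction and masses are not known exactly. Their poses are not given: they have to be found in the camera images.
- grip (a point): Middle of the feeler's upright wooden grip, 34 mm above the feeler's flat underside. The grip is 14 mm wide (y), 30 mm long (x), from 9 to 56 mm above the underside. x points along the blade to its tip, z up.
- feeler: Steel wedge feeler, about 150 g, 20 mm wide, lying flat. Origin on its underside below the grip, x to the tip. A 9 mm thick shank runs from 60 mm behind (18 mm high over the last 18 mm) to 63 mm ahead; then its top tapers evenly over 72 mm (1 mm per 10 mm) to 1.8 mm at the tip. It balances about 15 mm ahead of the grip. Wedged in, it holds itself when let go.
- tip (a point): Front end of the feeler's blade, mid-width, at the underside: 135 mm along x from the grip's middle.
- mouth (a point): Middle of the slot in the dispenser's front face, at shelf height; x points straight in, z up. Slot 64 mm wide, 16 mm high; its floor is the shelf. 20 mm inside hangs a sprung round-nosed steel foot, 48 mm wide, of unknown clear height (3 to 7.5 mm): it touches the taper once the tip is 32 to 77 mm inside.
- dispenser: Fixed white plastic push dispenser, 118 mm deep (x), 80 wide, 66 high, clear tube of bases 40 mm tall on the roof at the back. Origin at the mouth. The sprung foot is stiff: once it touches the taper the push needed climbs by 1 to 2 N per mm of travel. The drag shows only while the feeler moves and fades once it stands still.
- lock (a joint): Lock lever on the dispenser's roof: 0 leans towards the slot side (-x of the mouth), 1.0 rad is fully over to +x. Stiff enough to stay where left; about 2 N at its knob moves it.
- knob (a point): Centre of the lever's 22 mm ball knob, 45 mm from its hinge. The hinge line runs along the mouth's y, 45 mm behind the front face (x) and 78 mm above the shelf; lever upright at 0.5 rad, knob then 123 mm above the shelf.
- car: Red plastic armoured car, 78 x 42 x 50 mm, origin at the middle of its underside. Leave alone.
- queen: Walnut chess queen, 38 mm wide, 90 mm tall, origin under its foot. Leave alone.
- fence: Grey stone fence, 14 x 120 x 27 mm, origin at the middle of its underside. Leave alone.
- saucer: White saucer, 120 mm wide, 18 mm high, origin at the middle of its underside. Leave alone.
Things that resemble listed ones, but are neither listed nor needed, are in the scene too. Several things have the shape of the feeler; the one meant has the colours described above.

How it is judged (in metres and radians):
On the way, in this order (a step that is already met when the one before it is completed fails the run):
1. the feeler has been let go and is nipped snugly under the gate foot (contact force between feeler and dispenser between 2 and 8 N and x of tip in the frame of mouth above 0.028 m and y of tip in the frame of mouth between -0.02 and 0.02 m and angle between the x axis of grip and the x axis of mouth, either way round below 0.25 rad and angle between grip's own z axis and vertical below 0.06 rad and contact force between the fingers and feeler below 0.2 N), for 0.2 s.
2. the lock lever is fully over (value of joint lock above 0.9 rad), for 0.1 s.
At the end, for the whole second after the job is handed in: The feeler lies flat and straight (within 14 deg) in the slot, tip at least 28 mm inside and within 20 mm of the middle, at rest, released and pressed by the dispenser's foot with 2 to 8 N; the lock lever is over to at least 0.9 rad (all of step 1 and value of joint lock above 0.9 rad and linear speed of feeler below 0.01 m/s); the robot touches nothing.
It fails at once if the feeler is forced: over 16 N between it and the dispenser (contact force between feeler and dispenser above 16 N).
It fails at once if the car is disturbed (moved over 15 mm or tipped) (distance of car from where it was at the start of the episode above 0.015 m or angle between car's own z axis and vertical above 0.3 rad).
It fails at once if the queen is disturbed (moved over 15 mm or tipped) (distance of queen from where it was at the start of the episode above 0.015 m or angle between queen's own z axis and vertical above 0.3 rad).
It fails at once if the fence is disturbed (moved over 15 mm or tipped) (distance of fence from where it was at the start of the episode above 0.015 m or angle between fence's own z axis and vertical above 0.3 rad).
It fails at once if the saucer is disturbed (moved over 15 mm or tipped) (distance of saucer from where it was at the start of the episode above 0.015 m or angle between saucer's own z axis and vertical above 0.3 rad).
It also fails if it takes over 45 s, if anything falls off the work surface, if the arm or the gripper's body presses on something with over 40 N, if the wrist force passes 120 N, or if a joint passes its speed limit or range.

## Working session

There is one attempt and no reset: what is moved stays moved. The work goes in short steps, Python scripts to look and compute and a shell command to move; the robot and the scene stay as the last step left them, time stands still between calls to the robot, and variables do not carry over. Pictures are saved under pics/ and viewed, and the job is handed in when it is done.

```bash
mkdir -p pics
python3 - <<'E'
from plant import *
import cv2
s=sense();print(s)
print(grasp_offset if not callable(grasp_offset) else grasp_offset())
for n in ["scene","side"]:
    im=capture(n);cv2.imwrite(f"pics/{n}0.png",im[:,:,::-1]);c=get_calibration(n);print(n,c)
c=get_calibration("wrist");im=capture("wrist");cv2.imwrite(f"pics/wrist0.png",im[:,:,::-1]);print(c)
E
```

```text
{'time_s': 0.0, 'joint_positions': array([ 7.20765047e+01,  1.36819125e+01, -8.18521694e-01,  7.55855862e+01,
       -1.72026999e-03,  9.00000096e+01]), 'qd': array([-0.00907531,  0.07465167, -0.0703094 ,  0.01853419, -0.01926514,
       -0.01428463]), 'effort': array([ 2.80471031e-03, -5.38783479e+01,  3.46433651e+01,  1.87682913e-02,
        1.85845374e-04, -1.06823478e-05]), 'position': array([161.44053116, 499.09967437, 230.65816648]), 'tool_rot': array([-1.79913980e+02,  1.72028245e-03,  1.62076498e+02]), 'wrist_force': array([ 0.41675777,  0.09662785, -0.22538679]), 'wrist_torque': array([ 0.02512431,  0.00776522, -0.01677448]), 'width': 0.9995711551312803}
18.700000000000003
scene {'K': array([[513.50851715,   0.        , 317.06575678],
       [  0.        , 513.50851715, 238.85487764],
       [  0.        ,   0.        ,   1.        ]]), 'pose': array([[-2.70010104e-01, -6.28433793e-01,  7.29496752e-01,
         1.42742420e+03],
       [ 9.62708516e-01, -1.89528783e-01,  1.93057385e-01,
         5.72143822e+01],
       [ 1.69368468e-02,  7.54420180e-01,  6.56173251e-01,
     
[... 434 characters left out ...]
-7.59491825e+02],
       [ 5.78285758e-03,  7.38211297e-01,  6.74544765e-01,
         8.87675613e+02],
       [ 0.00000000e+00,  0.00000000e+00,  0.00000000e+00,
         1.00000000e+00]])}
{'K': array([[371.64829954,   0.        , 314.88919694],
       [  0.        , 371.64829954, 238.83336513],
       [  0.        ,   0.        ,   1.        ]]), 'pose': array([[ 3.08498549e-01, -9.00020992e-01, -3.07881241e-01,
         8.22860065e+01],
       [ 9.51222836e-01,  2.91231820e-01,  1.01779872e-01,
         5.25691575e+02],
       [-1.93920681e-03, -3.24262610e-01,  9.45965115e-01,
         3.73919487e+02],
       [ 0.00000000e+00,  0.00000000e+00,  0.00000000e+00,
         1.00000000e+00]])}
```

View pics/scene0.png

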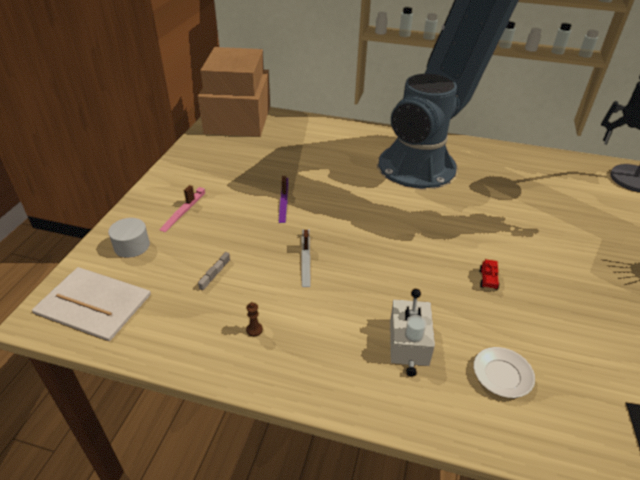

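View pics/side0.png

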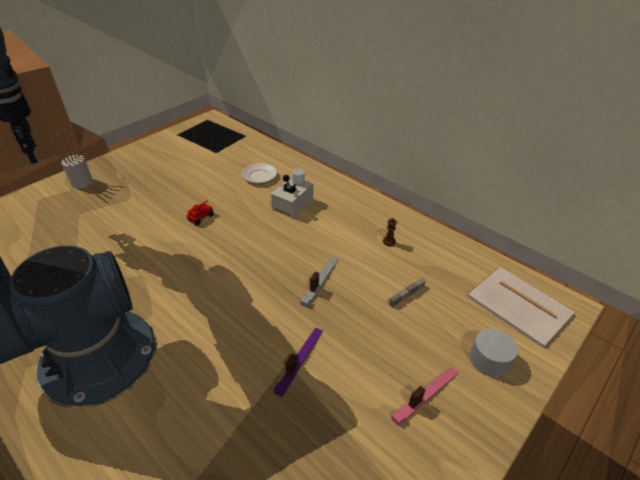

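View pics/wrist0.png

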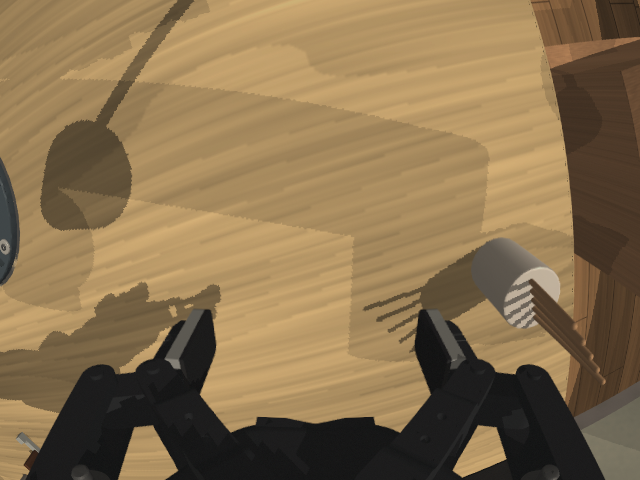

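Three things have the feeler's shape. In the scene view they are pink at (185,208), purple at (284,198) and steel-grey at (306,258). Steel with a wooden grip fits the last one, and I'll confirm that in enlarged crops.

Run:
```python
import cv2,numpy as np
a=cv2.imread("pics/scene0.png");b=cv2.imread("pics/side0.png")
z=lambda im,x,y,w,h,k:cv2.resize(im[y:y+h,x:x+w],None,fx=k,fy=k,interpolation=cv2.INTER_CUBIC)
cv2.imwrite("pics/c1.png",np.hstack([z(a,265,215,80,80,5),z(b,285,245,80,80,5)]))
cv2.imwrite("pics/c2.png",np.hstack([z(a,370,280,100,100,4),z(b,250,160,100,100,4)]))
```

```text
(no output)
```

View pics/c1.png

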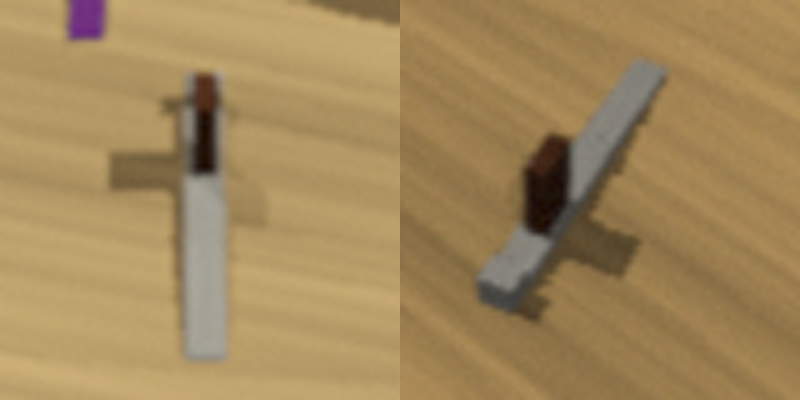

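View pics/c2.png

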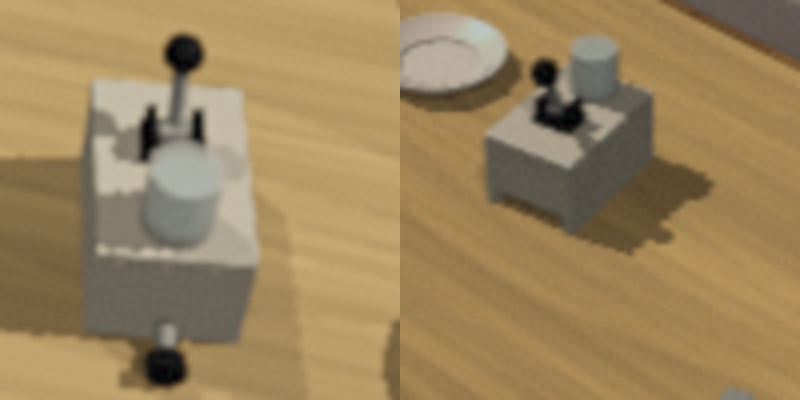

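The crops confirm it. The steel-grey feeler with the brown grip has its tip at scene (306,286) and its grip top at (306,233). The dispenser slot faces the robot, with front-face bottom corners at side (272,210) and (293,218). The knob is at scene (416,293). Next I'll triangulate.

```bash
cat > h.py <<'E'
import numpy as np,cv2
from plant import *
def ray(n,u,v,cal=None):
    c=cal or get_calibration(n);K=c["K"];P=c["pose"]
    x=(u-K[0,2])/K[0,0];y=(v-K[1,2])/K[1,1]
    if n=="wrist":
        r=np.hypot(x,y);k=np.tan(r)/r if r>1e-9 else 1;x,y=x*k,y*k
    d=P[:3,:3]@np.array([x,-y,-1.]);return P[:3,3],d/np.linalg.norm(d)
def onz(n,u,v,z,cal=None):
    o,d=ray(n,u,v,cal);return o+d*(z-o[2])/d[2]
def two(p,q):
    (a,d),(b,e)=ray(*p),ray(*q)
    t=np.linalg.lstsq(np.stack([d,-e],1),b-a,rcond=None)[0]
    A=a+d*t[0];B=b+e*t[1];return (A+B)/2,np.linalg.norm(A-B)
E
python3 - <<'E'
from h import *
np.set_printoptions(precision=1,suppress=True)
print("queen/fence/car n/a")
for u,v in [(302,286.5),(310.2,286.5)]:print("tip scene",onz("scene",u,v,1))
for u,v in [(285+(635-400)/5,245+60/5),(285+265/5,245+75/5)]:print("tip side",onz("side",u,v,1.8))
for u,v in [(265+193/5,215+72/5),(265+215/5,215+72/5),(265+193/5,215+108/5),(265+215/5,215+108/5)]:print("grip top scene",onz("scene",u,v,56))
for u,v in [(125,158),(150,135),(171,143),(150,166)]:print("grip top side",onz("side",285+u/5,245+v/5,56))
for u,v in [(183,280),(200,305)]: pass
for u,v in [(80,290),(113,308)]:print("tail side bottom",onz("side",285+u/5,245+v/5,0))
for u,v in [(95,80),(243,90),(258,263),(98,250)]:print("roof scene",onz("scene",370+u/4,280+v/4,66))
for u,v in [(87,135),(175,165),(253,92)]:print("roof side",onz("side",250+u/4,160+v/4,66))
for u,v in [(90,200),(172,233)]:print("front bottom side",onz("side",250+u/4,160+v/4,0))
print("knob",two(("scene",370+184/4,280+52/4),("side",250+144/4,160+72/4)))
E
```

```text
queen/fence/car n/a
tip scene [ 614.2 -192.6    1. ]
tip scene [ 608.6 -173.8    1. ]
tip side [ 606.1 -180.7    1.8]
tip side [ 608.5 -200.8    1.8]
grip top scene [ 472.8 -231.2   56. ]
grip top scene [ 469.6 -220.6   56. ]
grip top scene [ 499.5 -223.2   56. ]
grip top scene [ 496.4 -212.7   56. ]
grip top side [ 471.1 -222.3   56. ]
grip top side [ 491.6 -220.6   56. ]
grip top side [ 494.7 -232.2   56. ]
grip top side [ 475.7 -235.2   56. ]
tail side bottom [ 427.  -232.4   -0. ]
tail side bottom [ 430.  -252.7    0. ]
roof scene [655.4  27.5  66. ]
roof scene [639.7 105.5  66. ]
roof scene [753.5 125.1  66. ]
roof scene [768.1  47.3  66. ]
roof side [637.9  94.   66. ]
roof side [657.   18.5  66. ]
roof side [766.7  40.6  66. ]
front bottom side [639.6  97.8   0. ]
front bottom side [654.7  21.7   0. ]
knob (array([674. ,  68.7, 118.7]), np.float64(4.034148638560688))
```

```bash
cat >> h.py <<'E'
from scipy.spatial.transform import Rotation as Ro
def shift(p,yaw):
    s=sense();R=Ro.from_euler("xyz",s["tool_rot"],degrees=True)
    T=Ro.from_euler("xyz",[180,0,yaw],degrees=True)
    print("t",round(s["time_s"],2),"shift m",np.round(R.inv().apply(np.array(p)-s["position"])/1000,4),"turn",np.round((R.inv()*T).as_rotvec(degrees=True),2))
E
python3 -c "
from h import *
shift([480,-226,170],196.6)
for n,u,v in [('scene',282,220),('scene',215,270),('scene',254,332)]: print(onz(n,u,v,0))"
```

```text
t 0.15 shift m [-0.5263 -0.5919  0.0615] turn [-6.000e-02 -2.000e-02 -3.452e+01]
[ 387.45330526 -319.25548539    0.        ]
[ 620.96004716 -414.37638834    0.        ]
[ 774.15711468 -253.42262043    0.        ]
```

```bash
python3 -m inch '[[[-0.526,-0.592,0.061],[0,0,-34.5]],[[-0.526,-0.592,0.061],[0,0,-34.5]],[[-0.526,-0.592,0.061],[0,0,-34.5]],[[-0.526,-0.592,0.061],[0,0,-34.5]],[[-0.526,-0.592,0.061],[0,0,-34.5]]]'; python3 -c "
from h import *
shift([480,-226,170],196.6)"
```

```text
time_s: 0.65
position: [257.7, 281.0, 213.0]
tool_rot: [180.0, 0.0, -163.1]
wrist_force: [2.3, 0.2, -0.2]
width: 1.001
t 0.65 shift m [-0.0651 -0.5498  0.0429] turn [0.01 0.02 0.31]
```

```bash
python3 -m inch '[[[-0.065,-0.55,0.043],[0,0,0]],[[-0.065,-0.55,0.043],[0,0,0]],[[-0.065,-0.55,0.043],[0,0,0]],[[-0.065,-0.55,0.043],[0,0,0]],[[-0.065,-0.55,0.043],[0,0,0]]]'; python3 -c "
from h import *
shift([480,-226,170],196.6)"
```

```text
time_s: 1.15
position: [356.4, 51.5, 193.9]
tool_rot: [-180.0, 0.0, -163.4]
wrist_force: [1.5, 1.8, 0.4]
width: 1.002
t 1.15 shift m [-0.0392 -0.3012  0.0239] turn [-0.01  0.05 -0.01]
```

```bash
python3 -m inch '[[[-0.039,-0.301,0.024],[0,0,0]],[[-0.039,-0.301,0.024],[0,0,0]],[[-0.039,-0.301,0.024],[0,0,0]],[[-0.039,-0.301,0.024],[0,0,0]],[[-0.039,-0.301,0.024],[0,0,0]]]'; python3 -c "
from h import *
shift([480,-226,170],196.6)"
```

```text
time_s: 1.65
position: [457.6, -176.6, 173.8]
tool_rot: [180.0, -0.0, -163.5]
wrist_force: [1.0, 1.6, -0.3]
width: 1.0
t 1.65 shift m [-0.0074 -0.0538  0.0038] turn [ 0.   -0.   -0.06]
```

```bash
python3 -m inch '[[[-0.007,-0.05,0.004],[0,0,0]],[[-0.007,-0.05,0.004],[0,0,0]],[[-0.007,-0.05,0.004],[0,0,0]]]'; python3 -c "
from h import *
s=sense();print(s['position'],s['joint_positions'])
c=get_calibration('wrist');im=capture('wrist');cv2.imwrite('pics/w1.png',im[:,:,::-1]);np.savez('w1.npz',**c)"
```

```text
time_s: 1.95
position: [478.0, -221.1, 169.2]
tool_rot: [179.9, -0.1, -163.5]
wrist_force: [-0.2, 1.1, 0.6]
width: 1.0
[ 478.0143511  -221.05517099  169.17769118] [-2.48189052e+01  1.55118325e+01 -7.50019121e+00  6.71001837e+01
  1.67756396e-03 -4.12736310e+01]
```

View pics/w1.png

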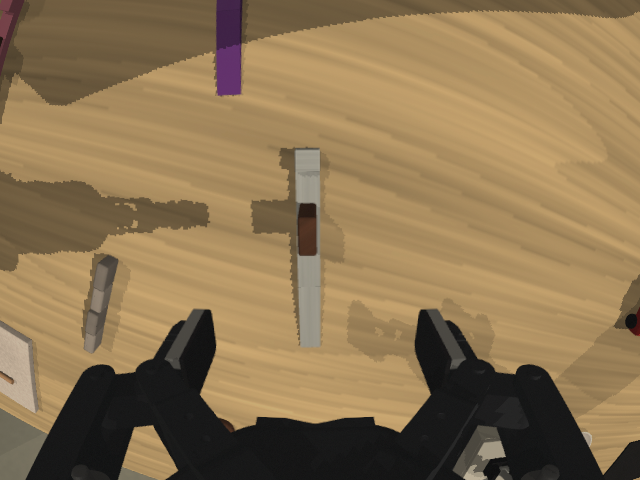

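The wrist view shows the grey feeler with its tail at (308,149), grip top at about (308,236) and tip at (310,346), between the open fingers. The dispenser is at the lower right. I'll cast those pixels onto their planes.

Run:
```python
from h import *
np.set_printoptions(precision=1,suppress=True)
c=dict(np.load('w1.npz'))
im=cv2.imread('pics/w1.png');cv2.imwrite('pics/c3.png',cv2.resize(im[140:360,270:350],None,fx=2.7,fy=2.7))
hsv=cv2.cvtColor(im,cv2.COLOR_BGR2HSV)
m=((hsv[...,1]<60)&(hsv[...,2]>110)).astype(np.uint8);m[:140]=0;m[360:]=0;m[:,:270]=0;m[:,350:]=0
for y in (152,160,170,190,262,280,300,320,335,343):
    x=np.where(m[y])[0]
    if len(x):print(y,x.min(),x.max(),x.mean())
ys,xs=np.where(m);print(ys.min(),ys.max())
b=(hsv[...,2]<130)&(hsv[...,1]>120);b[:200]=0;b[260:]=0;b[:,:296]=0;b[:,320:]=0
ys,xs=np.where(b);print('brown',xs.min(),xs.max(),ys.min(),ys.max())
for y in (210,215,220,230,240,250,254): print(y,[tuple(im[y,x]) for x in (298,300,308,315,317)])
```

```text
152 295 319 307.0
160 295 319 307.0
170 295 319 307.0
190 296 319 307.5
262 297 319 308.0
280 298 319 308.5
300 299 319 309.0
320 300 319 309.5
335 300 319 309.5
343 300 319 309.5
149 346
brown 298 315 204 254
210 [(np.uint8(78), np.uint8(85), np.uint8(88)), (np.uint8(21), np.uint8(29), np.uint8(42)), (np.uint8(19), np.uint8(26), np.uint8(40)), (np.uint8(24), np.uint8(32), np.uint8(49)), (np.uint8(123), np.uint8(135), np.uint8(138))]
215 [(np.uint8(34), np.uint8(41), np.uint8(52)), (np.uint8(21), np.uint8(30), np.uint8(42)), (np.uint8(21), np.uint8(26), np.uint8(40)), (np.uint8(23), np.uint8(32), np.uint8(50)), (np.uint8(108), np.uint8(120), np.uint8(126))]
220 [(np.uint8(28), np.uint8(38), np.uint8(58)), (np.uint8(34), np.uint8(48), np.uint8(75)), (np.uint8(33), np.uint8(48), np.uint8(74)), (np.uint8(34), np.uint8(51), np.uint8(81)), (np.uint8(109), np.uint8(120), np.uint8(126))]
230 [(np.uint8(26), np.uint8(38), np.uint8(57)), (np.uint8(35), np.uint8(51), np.uint8(81)), (np.uint8(35), np.uint8(53), np.uint8(82)), (np.uint8(34), np.uint8(50), np.uint8(77)), (np.uint8(109), np.uint8(120), np.uint8(126))]
240 [(np.uint8(46), np.uint8(55), np.uint8(70)), (np.uint8(35), np.uint8(50), np.uint8(76)), (np.uint8(33), np.uint8(48), np.uint8(75)), (np.uint8(34), np.uint8(48), np.uint8(75)), (np.uint8(108), np.uint8(120), np.uint8(126))]
250 [(np.uint8(68), np.uint8(78), np.uint8(87)), (np.uint8(31), np.uint8(45), np.uint8(71)), (np.uint8(33), np.uint8(48), np.uint8(75)), (np.uint8(32), np.uint8(46), np.uint8(71)), (np.uint8(96), np.uint8(107), np.uint8(114))]
254 [(np.uint8(121), np.uint8(133), np.uint8(137)), (np.uint8(35), np.uint8(49), np.uint8(71)), (np.uint8(35), np.uint8(48), np.uint8(72)), (np.uint8(59), np.uint8(71), np.uint8(90)), (np.uint8(134), np.uint8(148), np.uint8(151))]
```

View pics/c3.png

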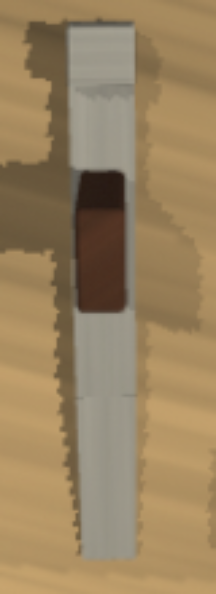

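Run:
```python
from h import *
np.set_printoptions(precision=1,suppress=True)
c=dict(np.load('w1.npz'))
g=onz('wrist',307.8,236.5,56,c);t=onz('wrist',309.7,346.5,1.8,c);e=onz('wrist',307,149,18,c)
print(g,t,e);
for a,b in((g,t),(e,t),(e,g)): d=b-a;print(np.hypot(*d[:2]),np.degrees(np.arctan2(d[1],d[0])))
shift([g[0],g[1],60],196.6)
```

```text
[ 481.9 -224.8   56. ] [ 611.8 -186.6    1.8] [ 424.6 -242.7   18. ]
135.3320310923664 16.397497928303736
195.34694895261538 16.69737724393118
60.02095099406139 17.3735416986524
t 2.0 shift m [-0.  -0.   0.1] turn [ 0.1 -0.1 -0.1]
```

```bash
python3 -c "
from h import *
np.set_printoptions(precision=4,suppress=True)
shift([481.9,-224.8,16],196.6)"
```

```text
t 2.0 shift m [-0.0028 -0.0059  0.1536] turn [ 0.07 -0.07 -0.07]
```

```bash
python3 -m inch '[[[-0.003,-0.005,0.05],[0,0,0]],[[-0.003,-0.005,0.09],[0,0,0]],[[-0.003,-0.005,0.09],[0,0,0]],[[-0.003,-0.005,0.09],[0,0,0]]]'; python3 -c "
from h import *
np.set_printoptions(precision=4,suppress=True)
shift([481.9,-224.8,16],196.6)"
```

```text
time_s: 2.4
position: [482.3, -223.0, 81.0]
tool_rot: [180.0, -0.0, -163.3]
wrist_force: [0.9, -0.2, 0.1]
width: 0.999
t 2.4 shift m [ 0.0008 -0.0016  0.065 ] turn [ 0.04 -0.04  0.06]
```

```bash
python3 -m inch '[[[0.001,-0.002,0.04],[0,0,0]],[[0.001,-0.002,0.065],[0,0,0]],[[0.001,-0.002,0.065],[0,0,0]],[[0.001,-0.002,0.065],[0,0,0]]]'; python3 -c "
from h import *
np.set_printoptions(precision=4,suppress=True)
shift([481.9,-224.8,16],196.6)"
```

```text
time_s: 2.8
position: [483.4, -226.6, 17.4]
tool_rot: [-179.9, 0.1, -163.4]
wrist_force: [0.4, -0.3, 0.2]
width: 1.0
t 2.8 shift m [0.001  0.0021 0.0013] turn [-0.09  0.09  0.01]
```

```bash
python3 -m inch '[[[0.001,0.002,0.001],[0,0,0]],[[0.001,0.002,0.001],[0,0,0]]]'; python3 -m inch '[[[0,0,0],[0,0,0]],[[0,0,0],[0,0,0]],[[0,0,0],[0,0,0]],[[0,0,0],[0,0,0]],[[0,0,0],[0,0,0]]]' 1;  python3 -m inch '[[[0,0,0],[0,0,0]],[[0,0,0],[0,0,0]],[[0,0,0],[0,0,0]],[[0,0,0],[0,0,0]],[[0,0,0],[0,0,0]]]'; python3 -c "
from h import *
s=sense();print(s['wrist_force'],s['wrist_torque'])
c=get_calibration('wrist');im=capture('wrist');cv2.imwrite('pics/w2.png',im[:,:,::-1]);np.savez('w2.npz',**c)"
```

```text
time_s: 3.0
position: [481.6, -224.9, 15.9]
tool_rot: [-179.9, 0.1, -163.4]
wrist_force: [-0.4, 0.7, -0.8]
width: 0.995
time_s: 3.5
position: [480.8, -224.8, 14.1]
tool_rot: [-180.0, -0.0, -163.4]
wrist_force: [-3.5, 2.0, 10.6]
width: 0.16
time_s: 4.0
position: [480.8, -224.8, 14.2]
tool_rot: [-180.0, -0.0, -163.4]
wrist_force: [0.3, -0.4, 2.5]
width: 0.158
[ 0.3421485  -0.37756377  2.46282448] [-0.06975184  0.03144705  0.02026014]
```

View pics/w2.png

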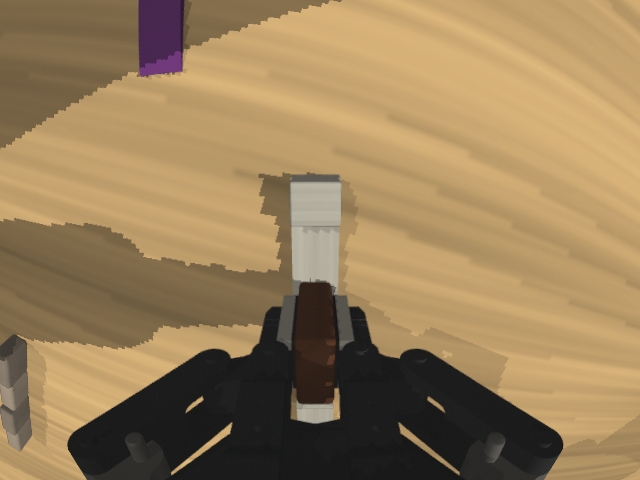

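The view shows the grip held between the pads around (315,340), with the shank straight. Next: lift slightly and carry it to in front of the slot.

```bash
python3 -m inch '[[[0,0,-0.012],[0,0,0]],[[0,0,-0.012],[0,0,0]],[[0,0,-0.012],[0,0,0]]]'; python3 -c "
from h import *
np.set_printoptions(precision=4,suppress=True)
print(onz('scene',490,288,0),onz('side',200,220,0))
print(sense()['wrist_torque'])
shift([475,27,26],190.9)"
```

```text
time_s: 4.35
position: [481.0, -224.8, 26.6]
tool_rot: [-180.0, 0.0, -163.4]
wrist_force: [-0.1, -0.4, -1.5]
width: 0.158
[489.0709 241.4735   0.    ] [452.923 223.764  -0.   ]
[0.029  0.0334 0.0023]
t 4.35 shift m [-0.0661  0.2431  0.0005] turn [-0.03  0.04  5.68]
```

```bash
python3 -m inch '[[[-0.066,0.243,0],[0,0,5.7]],[[-0.066,0.243,0],[0,0,5.7]],[[-0.066,0.243,0],[0,0,5.7]],[[-0.066,0.243,0],[0,0,5.7]],[[-0.066,0.243,0],[0,0,5.7]]]'; python3 -c "
from h import *
np.set_printoptions(precision=4,suppress=True)
shift([475,27,26],190.9)"
```

```text
time_s: 4.85
position: [474.3, 27.0, 26.1]
tool_rot: [-180.0, 0.0, -169.1]
wrist_force: [1.3, 0.1, -1.7]
width: 0.157
t 4.85 shift m [-0.0007 -0.0001  0.0001] turn [-0.01  0.01 -0.05]
```

Run:
```python
from h import *
z=lambda im,x,y,w,h,k:cv2.resize(im[y:y+h,x:x+w],None,fx=k,fy=k,interpolation=cv2.INTER_CUBIC)
a=capture("scene")[:,:,::-1];b=capture("side")[:,:,::-1]
cv2.imwrite("pics/scene1.png",a);cv2.imwrite("pics/side1.png",b)
c=get_calibration("wrist");w=capture("wrist")[:,:,::-1];cv2.imwrite("pics/w3.png",w);np.savez("w3.npz",**c)
cv2.imwrite("pics/c4.png",np.hstack([z(a,345,250,100,120,4),z(b,210,155,100,120,4)]))
```

```text
(no output)
```

View pics/c4.png

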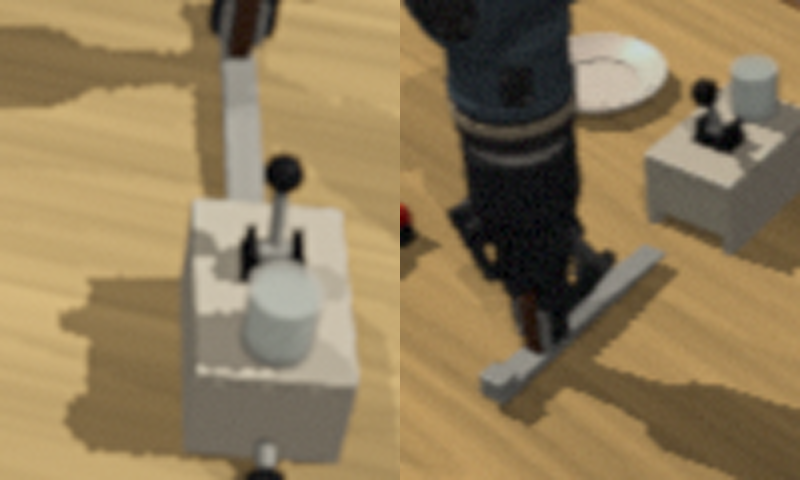

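View pics/w3.png

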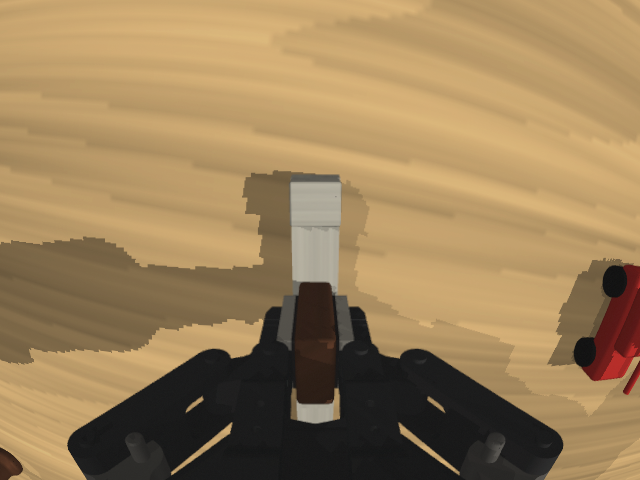

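Run:
```python
from h import *
np.set_printoptions(precision=1,suppress=True)
yaw=np.radians(10.9);ux=np.array([np.cos(yaw),np.sin(yaw)]);uy=np.array([-ux[1],ux[0]])
T=np.array([475.3,27.2]);tip=T+135*ux;print("FK tip",tip)
S=lambda u,v,z:onz("scene",345+u/4,250+v/4,z)[:2]
D=lambda u,v,z:onz("side",210+(u-400)/4,155+v/4,z)[:2]
def loc(p): d=p-T;return np.array([d@ux,d@uy])
for u,v in [(225,170),(260,170),(224,110),(258,110)]:
    print("scene blade edge",loc(S(u,v,15+(4 if v>150 else 8))))
print("side tip corners",loc(D(633,247,14)),loc(D(664,258,14)))
print("scene roof front L,R",[loc(S(*p,66)) for p in((194,200),(342,210))],"back",[loc(S(*p,66)) for p in((358,383),(197,370))])
print("side roof front",[loc(D(*p,66)) for p in((647,155),(733,186))],"bottom",[loc(D(*p,0)) for p in((651,220),(730,252))])
```

```text
FK tip [607.9  52.7]
scene blade edge [108.2  -9. ]
scene blade edge [106.2  11.3]
scene blade edge [63.  -8.3]
scene blade edge [61. 12.]
side tip corners [126.7  18.7] [128.5  -9. ]
scene roof front L,R [array([176.9, -34.3]), array([176.3,  45.2])] back [array([291.7,  43.6]), array([291.3, -36.1])]
side roof front [array([172.3,  34.9]), array([175. , -42.3])] bottom [array([175.1,  37.6]), array([175.3, -37.4])]
```

Scene crop: the blade lies along (242,110)→(244,190) and points at the slot. It is within about 4 mm laterally and 1° in yaw, with the tip about 40 mm short of the mouth. I'll shift +2 mm sideways and lower onto the shelf.

```bash
python3 -m inch '[[[0,0.002,0.008],[0,0,0]],[[0,0.002,0.01],[0,0,0]],[[0,0.002,0.01],[0,0,0]]]';python3 -m inch '[[[0,0,0.001],[0,0,0]],[[0,0,0.001],[0,0,0]]]';python3 -m inch '[[[0,0,0.0005],[0,0,0]],[[0,0,0.0005],[0,0,0]]]'
```

```text
time_s: 5.3
position: [473.8, 25.9, 15.4]
tool_rot: [-180.0, -0.1, -169.2]
wrist_force: [0.2, -0.6, -0.6]
width: 0.159
time_s: 5.5
position: [474.4, 26.4, 15.0]
tool_rot: [-180.0, -0.0, -169.2]
wrist_force: [-0.3, 0.7, -1.3]
width: 0.16
time_s: 5.7
position: [474.4, 26.9, 14.6]
tool_rot: [-180.0, 0.0, -169.1]
wrist_force: [-0.2, -1.1, -1.1]
width: 0.159
```

```bash
python3 -m inch '[[[0,0,0.0005],[0,0,0]],[[0,0,0.0005],[0,0,0]]]';python3 -m inch '[[[0,0,0.0005],[0,0,0]],[[0,0,0.0005],[0,0,0]]]';python3 -m inch '[[[0,0,0],[0,0,0]],[[0,0,0],[0,0,0]]]'
```

```text
time_s: 5.9
position: [474.4, 27.2, 14.1]
tool_rot: [-180.0, 0.0, -169.1]
wrist_force: [0.5, -0.1, -0.2]
width: 0.156
time_s: 6.1
position: [474.4, 27.2, 14.1]
tool_rot: [-180.0, 0.0, -169.1]
wrist_force: [-3.5, -0.3, 8.1]
width: 0.157
time_s: 6.3
position: [474.4, 27.2, 14.2]
tool_rot: [-180.0, 0.0, -169.1]
wrist_force: [-0.9, -1.3, 6.9]
width: 0.156
```

```bash
python3 -m inch '[[[0,0,-0.0005],[0,0,0]],[[0,0,-0.0005],[0,0,0]]]';python3 -m inch '[[[0,0.001,0],[0,0,0]],[[0,0.001,0],[0,0,0]]]'
```

```text
time_s: 6.5
position: [474.4, 27.2, 14.1]
tool_rot: [-180.0, 0.0, -169.1]
wrist_force: [0.3, -1.3, 1.0]
width: 0.151
time_s: 6.7
position: [474.3, 28.2, 14.2]
tool_rot: [-180.0, 0.0, -169.1]
wrist_force: [0.2, -1.1, 1.4]
width: 0.156
```

```bash
python3 -m inch '[[[-0.008,0,0],[0,0,0]],[[-0.016,0,0],[0,0,0]],[[-0.024,0,0],[0,0,0]],[[-0.03,0,0],[0,0,0]],[[-0.03,0,0],[0,0,0]]]'
python3 - <<'E'
from h import *
z=lambda im,x,y,w,h,k:cv2.resize(im[y:y+h,x:x+w],None,fx=k,fy=k,interpolation=cv2.INTER_CUBIC)
a=capture("scene")[:,:,::-1];b=capture("side")[:,:,::-1]
cv2.imwrite("pics/c5.png",np.hstack([z(a,345,250,100,120,4),z(b,240,155,100,120,4)]))
E
```

```text
time_s: 7.2
position: [505.2, 34.1, 14.2]
tool_rot: [-180.0, 0.1, -169.1]
wrist_force: [1.2, -0.1, 2.6]
width: 0.155
```

View pics/c5.png

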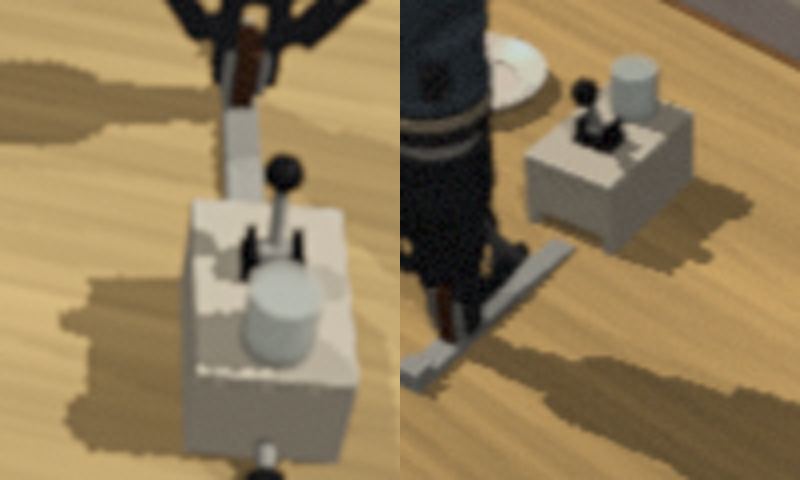

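Side crop: the tip at (562,247) heads for (575,235), against a slot midpoint near (571,234). That is centred, with about 10 mm to go. I'll advance to about 25 mm inside and then creep.

```bash
python3 -m inch '[[[-0.006,0,0],[0,0,0]],[[-0.012,0,0],[0,0,0]],[[-0.018,0,0],[0,0,0]],[[-0.024,0,0],[0,0,0]],[[-0.03,0,0],[0,0,0]]]'; python3 -m inch '[[[-0.001,0,0],[0,0,0]],[[-0.002,0,0],[0,0,0]],[[-0.003,0,0],[0,0,0]],[[-0.004,0,0],[0,0,0]],[[-0.005,0,0],[0,0,0]]]'; python3 -c "
from h import *
print(sense()['wrist_force'],sense()['wrist_torque'])"
```

```text
time_s: 7.8
position: [532.3, 39.4, 14.1]
tool_rot: [-180.0, -0.1, -169.1]
wrist_force: [-3.7, -0.2, 6.7]
width: 0.156
time_s: 8.3
position: [537.0, 40.2, 14.2]
tool_rot: [-180.0, -0.1, -169.1]
wrist_force: [-4.1, 0.0, 5.9]
width: 0.156
[-4.12079167  0.03017783  5.93635477] [-0.05378474  0.58352637  0.03666501]
```

The wrist force is upward at about 6 N, so I'm pressing on the shelf and that adds drag. I'll ease up to isolate the slot drag.

```bash
python3 -m inch '[[[0,0,-0.0004],[0,0,0]],[[0,0,-0.0004],[0,0,0]]]'; python3 -m inch '[[[-0.001,0,0],[0,0,0]],[[-0.002,0,0],[0,0,0]],[[-0.003,0,0],[0,0,0]]]'; python3 -c "
from h import *
print(sense()['wrist_force'],sense()['wrist_torque'])"
```

```text
time_s: 8.5
position: [537.7, 40.4, 14.3]
tool_rot: [-180.0, -0.0, -169.1]
wrist_force: [-0.1, -0.6, -1.0]
width: 0.154
time_s: 8.8
position: [541.0, 41.0, 14.4]
tool_rot: [-180.0, -0.0, -169.1]
wrist_force: [-0.2, -0.6, -1.2]
width: 0.157
[-0.21897932 -0.60833985 -1.16798272] [-0.01345366  0.1061854  -0.00936221]
```

```bash
python3 -m inch '[[[-0.001,0,0.0002],[0,0,0]],[[-0.002,0,0.0002],[0,0,0]],[[-0.003,0,0.0002],[0,0,0]]]';  python3 -m inch '[[[-0.001,0,0],[0,0,0]],[[-0.002,0,0],[0,0,0]],[[-0.003,0,0],[0,0,0]]]'
```

```text
time_s: 9.1
position: [543.9, 41.6, 14.3]
tool_rot: [-180.0, -0.0, -169.1]
wrist_force: [0.4, -1.0, -0.9]
width: 0.158
time_s: 9.4
position: [546.9, 42.1, 14.3]
tool_rot: [-180.0, -0.0, -169.1]
wrist_force: [-0.4, 0.3, -1.7]
width: 0.155
```

```bash
python3 -m inch '[[[-0.001,0,0],[0,0,0]],[[-0.002,0,0],[0,0,0]]]';  python3 -m inch '[[[-0.001,0,0],[0,0,0]],[[-0.002,0,0],[0,0,0]]]'
```

```text
time_s: 9.6
position: [548.8, 42.5, 14.3]
tool_rot: [-180.0, -0.0, -169.1]
wrist_force: [0.8, 0.5, -1.1]
width: 0.156
time_s: 9.8
position: [550.8, 42.9, 14.3]
tool_rot: [-180.0, -0.0, -169.1]
wrist_force: [0.6, -0.1, -1.3]
width: 0.156
```

```bash
python3 -m inch '[[[-0.001,0,0.0001],[0,0,0]],[[-0.002,0,0.0001],[0,0,0]]]';  python3 -m inch '[[[-0.001,0,0],[0,0,0]],[[-0.002,0,0],[0,0,0]]]'
```

```text
time_s: 10.0
position: [552.8, 43.3, 14.2]
tool_rot: [-180.0, -0.0, -169.1]
wrist_force: [0.1, 0.1, -1.1]
width: 0.154
time_s: 10.2
position: [554.8, 43.6, 14.2]
tool_rot: [-180.0, -0.0, -169.1]
wrist_force: [0.1, 1.0, -0.8]
width: 0.153
```

```bash
python3 -m inch '[[[-0.001,0,0],[0,0,0]],[[-0.002,0,0],[0,0,0]]]';  python3 -m inch '[[[-0.001,0,0],[0,0,0]],[[-0.002,0,0],[0,0,0]]]'
```

```text
time_s: 10.4
position: [556.7, 44.0, 14.2]
tool_rot: [-180.0, -0.0, -169.1]
wrist_force: [-0.4, 0.1, -1.0]
width: 0.156
time_s: 10.6
position: [558.7, 44.4, 14.2]
tool_rot: [-180.0, -0.0, -169.1]
wrist_force: [-0.0, 0.3, -2.0]
width: 0.156
```

```bash
python3 -m inch '[[[-0.001,0,0],[0,0,0]],[[-0.002,0,0],[0,0,0]]]';  python3 -m inch '[[[-0.001,0,0],[0,0,0]],[[-0.002,0,0],[0,0,0]]]'
```

```text
time_s: 10.8
position: [560.6, 44.7, 14.2]
tool_rot: [-180.0, -0.0, -169.1]
wrist_force: [-0.2, 0.4, -1.5]
width: 0.157
time_s: 11.0
position: [562.6, 45.1, 14.2]
tool_rot: [-180.0, -0.0, -169.1]
wrist_force: [-0.1, -0.0, -1.1]
width: 0.154
```

```bash
python3 -m inch '[[[-0.001,0,0],[0,0,0]],[[-0.002,0,0],[0,0,0]]]'
```

```text
time_s: 11.2
position: [564.6, 45.5, 14.2]
tool_rot: [-180.0, 0.0, -169.1]
wrist_force: [-0.0, -0.1, -0.5]
width: 0.154
```

```bash
python3 -m inch '[[[-0.001,0,0],[0,0,0]],[[-0.002,0,0],[0,0,0]]]'
```

```text
time_s: 11.4
position: [566.5, 45.9, 14.2]
tool_rot: [-180.0, -0.0, -169.1]
wrist_force: [0.1, -0.8, -0.8]
width: 0.152
```

```bash
python3 -m inch '[[[-0.001,0,0],[0,0,0]],[[-0.002,0,0],[0,0,0]]]'
```

```text
time_s: 11.6
position: [568.5, 46.3, 14.2]
tool_rot: [-180.0, -0.0, -169.1]
wrist_force: [0.1, 0.1, -1.1]
width: 0.162
```

```bash
python3 -m inch '[[[-0.001,0,0],[0,0,0]],[[-0.002,0,0],[0,0,0]]]'
```

```text
time_s: 11.8
position: [570.4, 46.7, 14.2]
tool_rot: [-180.0, -0.0, -169.1]
wrist_force: [0.0, 0.1, -0.0]
width: 0.154
```

```bash
python3 -m inch '[[[-0.001,0,0],[0,0,0]],[[-0.002,0,0],[0,0,0]]]'
```

```text
time_s: 12.0
position: [572.4, 47.0, 14.2]
tool_rot: [-180.0, -0.0, -169.1]
wrist_force: [-0.6, -0.3, -1.3]
width: 0.158
```

```bash
python3 -m inch '[[[-0.001,0,0],[0,0,0]],[[-0.002,0,0],[0,0,0]]]'; python3 -c "
from h import *
print(sense()['wrist_torque'])"
```

```text
time_s: 12.2
position: [574.4, 47.4, 14.2]
tool_rot: [-180.0, -0.0, -169.1]
wrist_force: [0.3, 0.6, -0.7]
width: 0.161
[ 0.04116514 -0.01699339  0.03596711]
```

```bash
python3 -m inch '[[[-0.001,0,0],[0,0,0]],[[-0.002,0,0],[0,0,0]]]'
```

```text
time_s: 12.4
position: [576.4, 47.8, 14.2]
tool_rot: [-180.0, -0.0, -169.1]
wrist_force: [-0.3, 0.0, -1.6]
width: 0.156
```

```bash
python3 -m inch '[[[-0.001,0,0],[0,0,0]],[[-0.002,0,0],[0,0,0]]]'
```

```text
time_s: 12.6
position: [578.3, 48.2, 14.2]
tool_rot: [-180.0, -0.0, -169.1]
wrist_force: [-0.9, 0.3, 0.3]
width: 0.153
```

```bash
python3 -m inch '[[[-0.001,0,0],[0,0,0]],[[-0.002,0,0],[0,0,0]]]'; python3 -c "
from h import *
print(sense()['wrist_torque'])"
```

```text
time_s: 12.8
position: [579.7, 48.4, 14.2]
tool_rot: [-180.0, -0.1, -169.1]
wrist_force: [-3.8, -1.4, 2.5]
width: 0.154
[-0.10497633  0.63478205 -0.02703246]
```

```bash
python3 -m inch '[[[-0.001,0,0],[0,0,0]]]'; python3 -c "
from h import *
print(sense()['wrist_force'],sense()['wrist_torque'])"
```

```text
time_s: 12.9
position: [580.5, 48.6, 14.2]
tool_rot: [-180.0, -0.1, -169.1]
wrist_force: [-5.8, -1.8, 4.0]
width: 0.158
[-5.77116574 -1.76449907  4.02333304] [-0.16897866  0.89585332  0.00980557]
```

The drag is about 6.0 N along the axis, so I stop here, hold briefly and then open.

```bash
python3 -m inch '[[[0,0,0],[0,0,0]],[[0,0,0],[0,0,0]]]'; python3 -c "
from h import *
print(sense()['wrist_force'],sense()['wrist_torque'])"
```

```text
time_s: 13.1
position: [580.7, 48.6, 14.2]
tool_rot: [-180.0, -0.1, -169.1]
wrist_force: [-5.1, -0.8, 2.9]
width: 0.153
[-5.08966783 -0.78925231  2.85505263] [-0.12158206  0.85680631 -0.00725268]
```

```bash
python3 -m inch '[[[0,0,0],[0,0,0]],[[0,0,0],[0,0,0]],[[0,0,0],[0,0,0]],[[0,0,0],[0,0,0]],[[0,0,0],[0,0,0]]]' 0; python3 -c "
from h import *
c=get_calibration('wrist');im=capture('wrist');cv2.imwrite('pics/w4.png',im[:,:,::-1]);np.savez('w4.npz',**c)"
```

```text
time_s: 13.6
position: [581.3, 48.7, 14.2]
tool_rot: [-180.0, 0.0, -169.1]
wrist_force: [-0.7, 0.5, -0.4]
width: 0.502
```

View pics/w4.png

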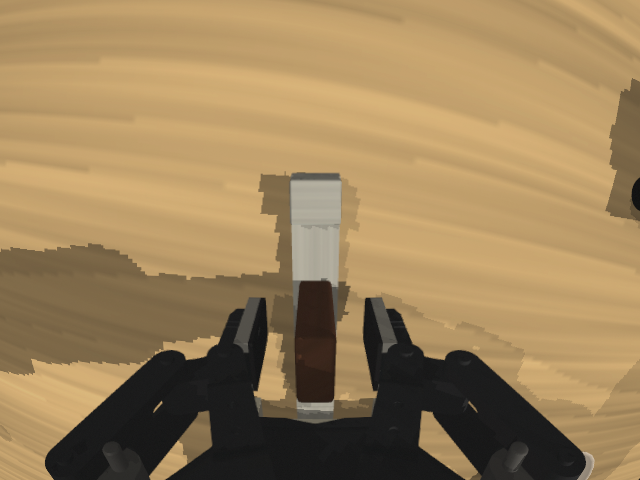

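The feeler is released: open pads at (250,345) and (380,345), grip clear at (315,340), feeler still straight. Next I'll raise clear and set up for the lever.

```bash
python3 -m inch '[[[0,0,-0.02],[0,0,0]],[[0,0,-0.06],[0,0,0]],[[0,0,-0.1],[0,0,0]],[[0,0,-0.14],[0,0,0]],[[0,0,-0.14],[0,0,0]]]'; python3 -m inch '[[[0,0,0],[0,0,0]],[[0,0,0],[0,0,0]],[[0,0,0],[0,0,0]],[[0,0,0],[0,0,0]]]' 1
python3 - <<'E'
from h import *
z=lambda im,x,y,w,h,k:cv2.resize(im[y:y+h,x:x+w],None,fx=k,fy=k,interpolation=cv2.INTER_CUBIC)
a=capture("scene")[:,:,::-1];b=capture("side")[:,:,::-1]
c=get_calibration('wrist');w=capture("wrist")[:,:,::-1];cv2.imwrite("pics/w5.png",w);np.savez('w5.npz',**c)
cv2.imwrite("pics/c6.png",np.hstack([z(a,345,250,100,120,4),z(b,240,155,100,120,4)]))
s=sense();print(s['position'],s['tool_rot'])
E
```

```text
time_s: 14.15
position: [584.1, 49.0, 159.9]
tool_rot: [-179.9, 0.5, -169.1]
wrist_force: [1.0, 0.5, -0.5]
width: 0.498
time_s: 14.55
position: [580.6, 48.7, 153.0]
tool_rot: [180.0, -0.1, -169.1]
wrist_force: [-0.4, 0.4, 0.1]
width: -0.001
[580.95048611  48.70537329 153.61221903] [ 1.79998260e+02 -6.02581950e-02 -1.69121642e+02]
```

View pics/c6.png

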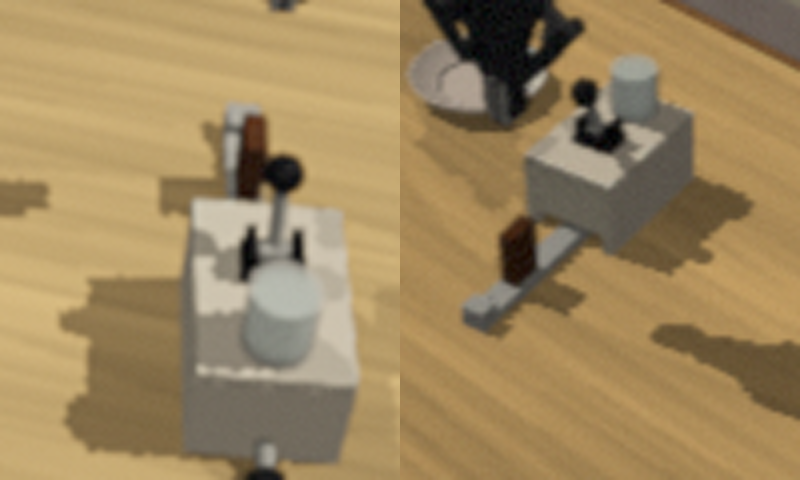

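View pics/w5.png

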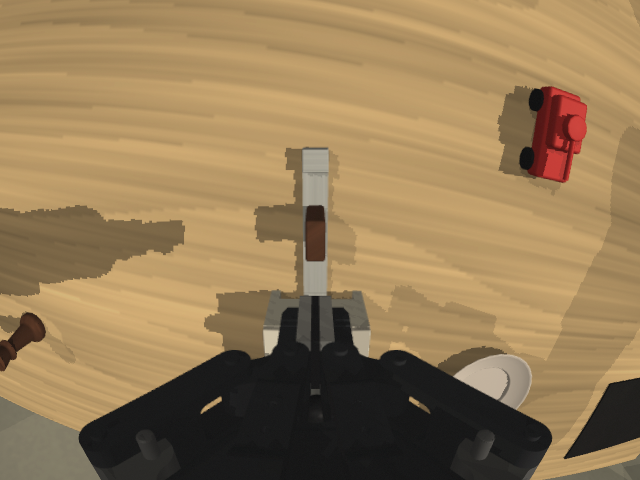

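The wrist view shows the feeler centred in the slot: shank at x≈315, roof front edge from (264,292) to (368,292), mid x≈316. The knob at (317,410) lies straight along the tool axis. I'll compute the distances.

Run:
```python
from h import *
np.set_printoptions(precision=1,suppress=True)
c=dict(np.load('w5.npz'));im=cv2.imread('pics/w5.png')
cv2.imwrite('pics/c7.png',cv2.resize(im[270:430,250:380],None,fx=3.7,fy=3.7,interpolation=cv2.INTER_CUBIC))
yaw=np.radians(10.9);ux=np.array([np.cos(yaw),np.sin(yaw)]);uy=np.array([-ux[1],ux[0]])
T=np.array([580.95,48.7])
def loc(p): d=p[:2]-T;return np.array([d@ux,d@uy])
for n,u,v,z in[("roofL",267,291,66),("roofR",364,291,66),("grip",315,241,56),("tail",315,149,18)]:print(n,loc(onz('wrist',u,v,z,c)))
for u,v in((284,174),(185,92)):pass
k,e=two(("scene",345+284/4,250+174/4),("side",240+185/4,155+92/4));print("knob",k,loc(k),e)
print("mouth old", loc(np.array([647.6,60.4])))
```

```text
roofL [ 34.  -33.1]
roofR [34.1 34.6]
grip [0.6 0.4]
tail [-58.8   0.5]
knob [675.   68.8 118.2] [96.2  1.9] 4.23656573031024
mouth old [67.7 -1.1]
```

View pics/c7.png

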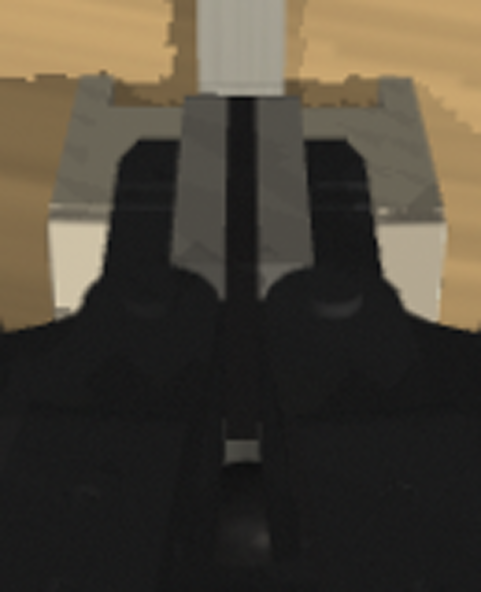

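Run:
```python
from h import *
np.set_printoptions(precision=4,suppress=True)
c=dict(np.load('w5.npz'))
yaw=np.radians(10.9);ux=np.array([np.cos(yaw),np.sin(yaw)]);uy=np.array([-ux[1],ux[0]])
T=np.array([580.95,48.7])
def loc(p): d=p[:2]-T;return np.array([d@ux,d@uy])
for n,u,v,z in[("botL",250+75/3.7,270+76/3.7,0),("botR",250+412/3.7,270+78/3.7,0),("roofL",250+48/3.7,270+215/3.7,66),("roofR",250+446/3.7,270+220/3.7,66)]:print(n,loc(onz('wrist',u,v,z,c)))
p=T+ux*48.5;print(p);shift([p[0],p[1],153],190.9)
```

```text
botL [ 67.0169 -39.7378]
botR [67.674  41.9288]
roofL [ 64.8963 -37.9034]
roofR [66.2545 41.2993]
[628.575   57.8711]
t 14.7 shift m [-0.0485  0.      0.0006] turn [ 0.   -0.06 -0.02]
```

```bash
python3 -m inch '[[[-0.048,0.001,0],[0,0,0]],[[-0.048,0.001,0],[0,0,0]],[[-0.048,0.001,0.02],[0,0,0]],[[-0.048,0.001,0.042],[0,0,0]],[[-0.048,0.001,0.042],[0,0,0]]]'; python3 -m inch '[[[0,0,0],[0,0,0]]]'
```

```text
time_s: 15.2
position: [626.4, 58.6, 109.2]
tool_rot: [180.0, -0.3, -169.1]
wrist_force: [-0.7, 0.1, -0.1]
width: 0.001
time_s: 15.3
position: [628.0, 58.7, 112.3]
tool_rot: [-180.0, -0.0, -169.1]
wrist_force: [0.5, -0.4, -0.3]
width: 0.002
```

```bash
python3 -m inch '[[[-0.006,0,0.002],[0,0,0]],[[-0.012,0,0.002],[0,0,0]],[[-0.018,0,0.002],[0,0,0]],[[-0.024,0,0.002],[0,0,0]],[[-0.03,0,0.002],[0,0,0]]]'
```

```text
time_s: 15.8
position: [657.7, 64.4, 110.4]
tool_rot: [-180.0, -0.1, -169.1]
wrist_force: [-3.1, -0.3, 3.4]
width: 0.002
```

```bash
python3 -m inch '[[[-0.004,0,0],[0,0,0]],[[-0.008,0,0],[0,0,0]],[[-0.012,0,0],[0,0,0]],[[-0.016,0,0],[0,0,0]],[[-0.02,0,0],[0,0,0]]]'
python3 - <<'E'
from h import *
z=lambda im,x,y,w,h,k:cv2.resize(im[y:y+h,x:x+w],None,fx=k,fy=k,interpolation=cv2.INTER_CUBIC)
a=capture("scene")[:,:,::-1];b=capture("side")[:,:,::-1]
cv2.imwrite("pics/c8.png",np.hstack([z(a,345,250,100,120,4),z(b,240,155,100,120,4)]))
E
```

```text
time_s: 16.3
position: [677.6, 68.3, 110.2]
tool_rot: [-180.0, 0.0, -169.1]
wrist_force: [-2.2, -1.1, 1.5]
width: -0.003
```

View pics/c8.png

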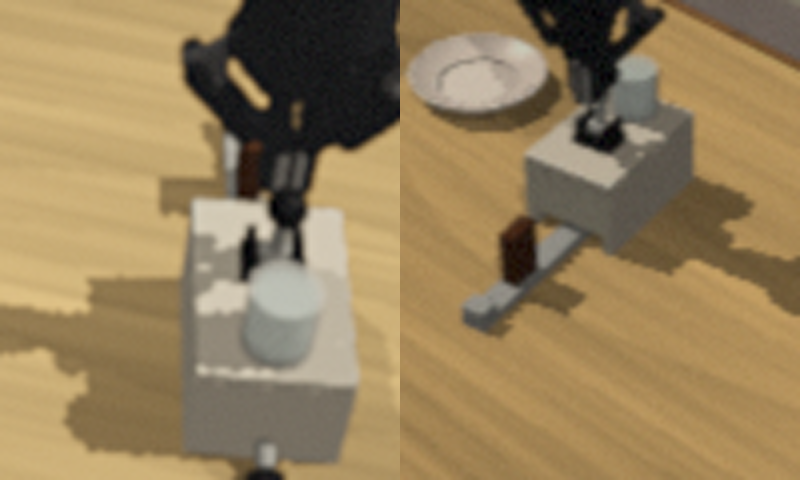

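The scene crop shows the knob at (287,208), pushed ahead by the fingertips past upright. The feeler is unmoved. I'll continue to the stop.

```bash
python3 -m inch '[[[-0.003,0,0],[0,0,0]],[[-0.006,0,0],[0,0,0]],[[-0.009,0,0],[0,0,0]]]'
```

```text
time_s: 16.7
position: [685.9, 69.8, 109.8]
tool_rot: [-180.0, -0.1, -169.1]
wrist_force: [-3.0, -0.4, -1.6]
width: 0.007
```

```bash
python3 -m inch '[[[-0.001,0,0],[0,0,0]],[[-0.002,0,0],[0,0,0]]]'
```

```text
time_s: 16.9
position: [687.9, 70.3, 109.9]
tool_rot: [-180.0, -0.0, -169.1]
wrist_force: [-1.9, -0.1, -2.1]
width: -0.003
```

```bash
python3 -m inch '[[[-0.001,0,0],[0,0,0]],[[-0.002,0,0],[0,0,0]]]'
```

```text
time_s: 17.1
position: [689.7, 70.6, 110.1]
tool_rot: [-180.0, -0.0, -169.1]
wrist_force: [-4.3, -0.6, -1.2]
width: 0.002
```

```bash
python3 -m inch '[[[-0.001,0,0],[0,0,0]],[[-0.001,0,0],[0,0,0]]]'
```

```text
time_s: 17.3
position: [689.9, 70.7, 110.0]
tool_rot: [-180.0, -0.1, -169.1]
wrist_force: [-6.8, -1.2, 0.7]
width: -0.002
```

```bash
python3 -m inch '[[[-0.001,0,0],[0,0,0]],[[-0.001,0,0],[0,0,0]]]'
```

```text
time_s: 17.5
position: [690.1, 70.7, 109.9]
tool_rot: [-180.0, -0.2, -169.1]
wrist_force: [-9.4, -2.5, 1.5]
width: 0.001
```

The position stopped while the force climbed to 9.7 N, so the lever is at its end stop. I'll back away and check.

```bash
python3 -m inch '[[[0.02,0,0],[0,0,0]],[[0.05,0,0],[0,0,0]],[[0.08,0,-0.03],[0,0,0]],[[0.11,0,-0.07],[0,0,0]],[[0.13,0,-0.1],[0,0,0]]]';python3 -m inch '[[[0.04,0,-0.03],[0,0,0]],[[0.08,0,-0.05],[0,0,0]],[[0.08,0,-0.05],[0,0,0]],[[0.08,0,-0.05],[0,0,0]]]'
python3 - <<'E'
from h import *
z=lambda im,x,y,w,h,k:cv2.resize(im[y:y+h,x:x+w],None,fx=k,fy=k,interpolation=cv2.INTER_CUBIC)
a=capture("scene")[:,:,::-1];b=capture("side")[:,:,::-1]
cv2.imwrite("pics/scene9.png",a);c=get_calibration('wrist');w=capture("wrist")[:,:,::-1];cv2.imwrite("pics/w9.png",w);np.savez('w9.npz',**c)
cv2.imwrite("pics/c9.png",np.hstack([z(a,345,250,100,120,4),z(b,240,155,100,120,4)]))
print(sense()['position'],sense()['wrist_force'],sense()['time_s'])
E
```

```text
time_s: 18.0
position: [563.6, 46.3, 212.8]
tool_rot: [-180.0, 0.2, -169.1]
wrist_force: [-0.4, 0.7, 0.3]
width: 0.0
time_s: 18.4
position: [486.4, 31.4, 261.8]
tool_rot: [-180.0, 0.3, -169.1]
wrist_force: [0.8, 0.1, 0.0]
width: 0.0
[486.60042027  31.54466835 259.61586565] [ 1.29253592  0.30463624 -0.05145314] 18.55
```

View pics/c9.png

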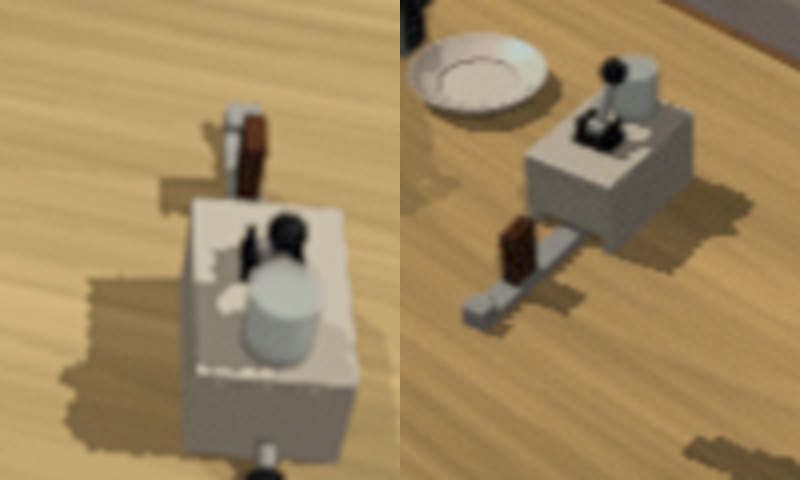

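View pics/w9.png

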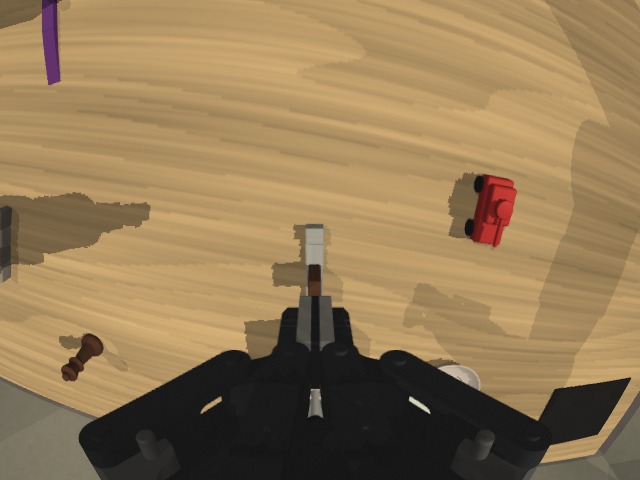

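```bash
python3 - <<'E'
from h import *
a,_=two(("scene",345+284/4,250+174/4),("side",240+185/4,155+92/4))
b,e=two(("scene",345+287/4,250+234/4),("side",240+214/4,155+71/4))
print(a,b,b-a,np.hypot(*(b-a)[:2]),e,"need",2*45*np.sin(.5))
E
python3 -m inch '[[[0,0,0],[0,0,0]],[[0,0,0],[0,0,0]]]'; python3 -c "
from plant import *
print(job_done())"
```

```text
[675.0338472   68.79386177 118.18450515] [712.77900909  75.62759393 115.45290691] [37.74516189  6.83373216 -2.73159825] 38.35879483743705 4.100189098626064 need 43.14829847437827
time_s: 18.75
position: [486.1, 31.5, 259.3]
tool_rot: [180.0, -0.1, -169.1]
wrist_force: [0.2, -0.5, -0.3]
width: -0.001
the job is handed in; nothing more can be done
None
```

The feeler is nipped in the slot and released, and the lock lever is pushed to its end stop. I handed the job in at about 19 s; no verdict was reported, and one of my checks didn't agree.

- **Feeler:** I picked the steel-grey feeler with the wooden grip, not the pink or purple look-alikes. I slid it in flat until the drag was about 6.0 N; some of that was probably friction from pressing lightly on the shelf. After release the wrist view showed it straight and within about 1–2 mm of the slot's middle, with the tip about 69 mm inside. It did not visibly move when I worked the lever.
- **Foot force:** I couldn't measure the force of the foot on the feeler after release. That it lies between 2 and 8 N is inferred from the drag alone.
- **Lever:** I pushed until the fingers stopped while the force climbed from about 3 N to 9.7 N. They stopped where the geometry puts 1.0 rad, to within about 1 mm.
- **Check that disagreed:** the two cameras gave 38 mm of knob travel, against 43 mm for the full throw. Taken alone that would put the lever slightly under 0.9 rad. The two camera rays missed each other by about 4 mm, so I trust the end stop more. I ran this check in the same step as the hand-in, so I didn't push again.
- **Other things:** the car, queen and saucer looked undisturbed in the last wrist view, and I never went near the fence. The arm was clear of everything at the end.

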